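# Change over the pull-out bins at the packing bench

### The job

The packing tape is wanted next. First push the empty bin, which was left standing out, fully home; then hook a fingertip behind the front lip of the bin with the tape rolls and draw it right out to its stop. Move the bins smoothly, without pinching a lip, jerking or slamming; keep the third bin shut, pick nothing up, leave the stock lying in its bins and the other things on the bench where they are.

Things in the scene. Friction and masses are not known exactly. Their poses are not given: they have to be found in the camera images.
- rack: Low black steel rack fixed to the bench, 408 mm wide, about 296 mm deep, three bays side by side at 134 mm centres, open above except for a 50 mm hood along its back, 87 mm high there. Origin: middle of its underside. x points from the open front to the back, y left across the bays, z up. Bins slide out of its front, towards the robot.
- tape_bin (a joint): One of three equal grey plastic bins side by side in the rack, this one holding the two rolls of packing tape; it starts home. Joint value: how far it is drawn out, m: 0 fully home, 0.140 at its stop. It runs level and straight on slides, with about 3 N of friction, and stays where it is left. 
- tape_bin_lip (a point): Site in the middle (across) of the bin's front end, at the top of the front wall, on its outer face; it travels with the bin. Its x axis points from the front straight back into the rack (the bin is drawn out along minus x), y to the left across the bin, z up. The inner face of the front wall is 3 mm behind it, the lip's front edge 14 mm before it.
- empty_bin (a joint): One of three equal grey plastic bins side by side in the rack, this one empty; it is the one left standing out at the start, by 50 to 110 mm. Same make and joint values as the tape bin: 0 fully home, 0.140 at its stop, about 3 N of friction.
- empty_bin_lip (a point): Site in the middle (across) of the bin's front end, at the top of the front wall, on its outer face; it travels with the bin. Its x axis points from the front straight back into the rack (the bin is drawn out along minus x), y to the left across the bin, z up. Wall and lip as on the tape bin: the lip's front edge is 14 mm before it.
- carton_bin (a joint): The bin holding three small cartons; it starts home and stays there. Joint as the tape bin's. Every bin: 300 mm long, 116 wide, 64 high, top edge 80 above the bench, walls 3 mm; a lip 14 mm deep, 10 high turns outward along the front wall's top edge. Behind that wall, open above, an empty finger space 63 mm long, 110 wide, 61 deep, then a 45 mm high cross rib and the stock.
- carton_bin_lip (a point): Site in the middle (across) of the bin's front end, at the top of the front wall, on its outer face; it travels with the bin. Its x axis points from the front straight back into the rack (the bin is drawn out along minus x), y to the left across the bin, z up. Wall and lip as on the tape bin.
- tape_roll_a: The front one of the two equal rolls of brown packing tape, each a ring of 96 mm outside diameter, 74 mm hole, 48 mm high, lying flat one behind the other in the tape bin (their top 67 mm above the bench). Origin: middle of its underside, 19 mm above the bench.
- small_carton_0: The front one of three equal small plain cardboard cartons, 54 x 90 x 50 mm high, in the carton bin. Origin: middle of its underside.
- tape_gun: Red hand tape dispenser with a roll, lying on its side on the bench to the left, nearer the robot than the rack, about 240 mm long, 56 mm high. Origin: on the bench near its middle.
- knife: Red cutter knife lying on the bench to the right, before the scissors, about 180 mm long, 18 mm high. Origin: underside, near its middle.
- scissors: Scissors with black handles lying on the bench right of the rack, about 215 mm long, 12 mm high. Origin: underside, at the pivot.
- foil_dishes: Stack of round foil dishes standing left of the rack, 154 mm across, 73 mm high. Origin: middle of its underside.
- film_roll: Small roll of clear film standing on end right of the rack, 72 mm across, 110 mm high. Origin: middle of its underside.
- ruler: Aluminium ruler, 300 x 32 x 4 mm, lying across on the bench before the rack; a drawn bin passes above it. Origin: middle of its underside.
Things that resemble listed ones, but are neither listed nor needed, are in the scene too. What is shaped like the tape_roll_a but orange or pink is not meant.

How it is judged:
By the outcome, as a careful person would: the job done as asked, in the order asked, and still so for the second after the job is handed in, with the robot touching nothing.
It also fails if it takes over 59 s, if anything falls off the work surface, if the arm or the gripper's body presses on something with over 40 N, if the wrist force passes 120 N, or if a joint passes its speed limit or range.

### The arm

A 6-joint arm with a two-finger parallel gripper is mounted at the origin on the work surface. World frame = base frame: x ahead of the robot, y to its left, z up, the work surface at z = 0. Lengths are in m, angles in degrees, forces in N, time in s.
With the tool pointing down it reaches from about 0.3 to 0.875 m from the base axis. Payload 6.4 kg.
Tool frame: the origin (TCP) lies at the very end of the fingers, on their centre line; the grasp point (between the pads) lies 19 mm behind it (robot.grip_point_offset is the distance from the TCP to the grasp point, in m); z points along the fingers, y is the line along which they close (so a half turn about z gives the same grasp; the last joint's range is limited). The gripper opens to 88 mm and grips with 3 to 60 N. Pads are 18 mm wide; open, the fingers measure 123 mm over their backs; the gripper's body (75 mm by 187 mm) begins 45 mm behind the grasp point.
Start: joints at [61.232, 10.359, 92.074, -0, 77.567, -11.82], TCP at [0.168, 0.55, 0.239] pointing down, gripper open.
Joint ranges: [-171.53, 171.53], [-51.25, 118.39], [17.06, 147.69], [-65.23, 245.23], [0, 150.52], [-178.68, 178.68]. Speed limits (degrees/s): [147.25, 147.25, 172.46, 180, 180, 180].

### API

Orientations are given as [roll, pitch, yaw] about the fixed x, y, z axes, in that order (R = Rz(yaw) Ry(pitch) Rx(roll)).
In Python, from plant import robot, cams, ticket gives the robot as it stands. The module is installed in compiled form; this text tells all that it offers.
- The arm moves only by the tool arm_command, never from a script. Its argument "rows" is a list of rows, each an object of numbers: "tx", "ty", "tz": the shift along the tool's x, y, z each as a share of 80 mm, from -1 to 1; "wx", "wy", "wz": the turn, a rotation vector about the tool's x, y, z each as a share of 0.5 rad, from -1 to 1. A call has 1 to 5 rows; each row is the pose to reach, as a shift and turn from the pose commanded when the call began, along the tool's axes at that moment; what a row does not reach only later rows make up. A row lasts 1/10 s, in which the tool goes at most 50 mm and 8.59 degrees, less where a joint would pass 70% of its speed; a pose out of reach is approached as far as the arm can. A call with a number of a shift or a turn outside -1 to 1 is refused whole. A call with a gripper value outside its range is refused whole. "jaw" is the opening, from 0 (shut) to 1 (fully open), set as the call begins (left out, the last holds). The fingers move at their own pace and stop on an object; "grip_force" is the grip in N (left out, the last holds). Time passes only in rows, so rows that repeat a pose let the fingers close. It gives the time, the measured TCP pose, the force, the opening and the grip force at its end, in the units of the state.
- robot.get_obs(): the state, without advancing time (a new reading comes with each control period).
- cams.read_camera(name): name is "side" or "top"; returns (picture, depth): 400x640x3 uint8, red, green, blue; 400x640 float32, m along the optical axis (not along the pixel's ray), 0 where there is no reading.
- cams.camera_model(name): a dict with "fx", "fy", "cx", "cy" (pixels), "R" (3x3) and "t" (3): a world point X has camera coordinates R X + t. Camera axes: x right, y down, z forward; pixel columns grow to the right and rows downward; lengths in m; the calibration is good to about 2 mm. A picture is of the moment at which its call begins. camera_model takes no time and is no camera call.
- ticket.hand_in(): hands the job in; it is judged then, once.
The state is a dict: "clock": time; "q": joint angles; "joint_velocities": joint speeds; "joint_torque": joint torques, N m; "tcp_pos": TCP position; "eef_rot": TCP orientation; "contact_force": force on the tool from outside, world axes, zero at the start; "torque": the same for the moment, N m; "finger_gap": finger opening in m; "finger_force": force on a finger pad.
Only numpy, scipy, OpenCV 4.12 (cv2) and the standard library are available. Lean on these libraries where they do the work, as an engineer would, in place of code of your own. Each camera call takes 0.05 s, during which the arm holds its last target. There are 200 camera calls.

## Working session

There is one attempt and no reset: what is moved stays moved. The work goes in short steps, Python scripts to look and compute and a tool call to move; the robot and the scene stay as the last step left them, time stands still between calls to the robot, and variables do not carry over. Pictures are saved under pics/ and viewed, at most 10 in all, crops included, and the job is handed in when it is done.

Besides the shell and the picture viewer there is one more tool, called after ">>>" by a JSON object that holds its "name" and its "arguments". arm_command: Moves the arm, as the interface text tells. Its arguments: {"type":"object","properties":{"rows":{"type":"array","items":{"type":"object","properties":{"tx":{"type":"number","minimum":-1,"maximum":1},"ty":{"type":"number","minimum":-1,"maximum":1},"tz":{"type":"number","minimum":-1,"maximum":1},"wx":{"type":"number","minimum":-1,"maximum":1},"wy":{"type":"number","minimum":-1,"maximum":1},"wz":{"type":"number","minimum":-1,"maximum":1}}}},"jaw":{"type":"number"},"grip_force":{"type":"number"}},"required":["rows"]}

```bash
mkdir -p pics
cat > h.py <<'E'
import numpy as np,cv2
from plant import robot,cams,ticket
def shot(n):
    p,d=cams.read_camera(n); np.savez(f'/tmp/{n}.npz',p=p,d=d); return p,d
def pts(n,d):
    m=cams.camera_model(n);v,u=np.mgrid[0:400,0:640]
    c=np.stack([(u-m['cx'])/m['fx']*d,(v-m['cy'])/m['fy']*d,d],-1)
    return (c-np.array(m['t']))@np.array(m['R'])
E
python3 - <<'E'
from h import *
a=[shot(n)[0] for n in('top','side')]
for n,p in zip(('top','side'),a): cv2.imwrite(f'pics/{n}0.png',p[:,:,::-1])
print(robot.get_obs())
E
```

```text
{'clock': 0.1, 'q': array([ 6.12317892e+01,  1.03984939e+01,  9.21239138e+01, -1.50579277e-03,
        7.75688608e+01, -1.18188911e+01]), 'joint_velocities': array([ 0.04601186, -0.02095601, -0.01530771,  0.05242494, -0.08311918,
       -0.10165823]), 'joint_torque': array([ 4.45768273e-05, -4.34818697e+01, -3.42695832e+01,  7.04690767e-02,
        3.39849957e-02, -3.26505176e-05]), 'tcp_pos': array([0.16737216, 0.54960312, 0.23790881]), 'eef_rot': array([-1.79910365e+02, -1.72546787e-02,  1.63050992e+02]), 'contact_force': array([-0.34875581, -0.34168548, -0.37923411]), 'torque': array([-0.03351044,  0.01554911, -0.02175627]), 'finger_force': 0.0, 'finger_gap': 0.08823707910813734}
```

View pics/top0.png

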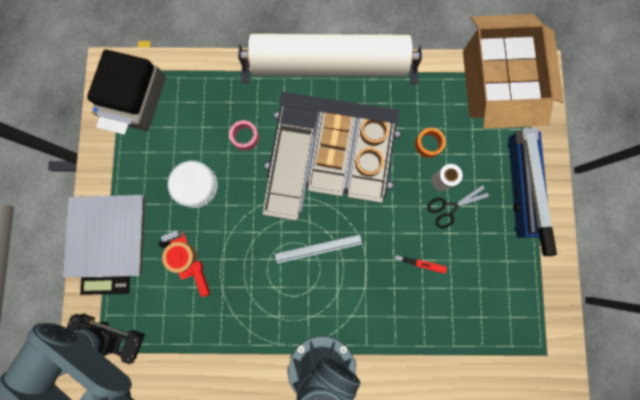

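View pics/side0.png

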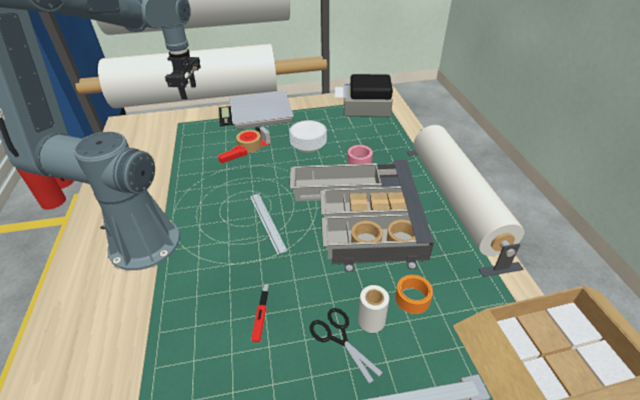

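Top view: the rack's three bays hold the empty bin on the left, standing out with its front edge near (282,214), the cartons in the middle (333,140), and two brown rolls on the right at (373,131) and (370,161). The pink ring (243,134) and orange ring (431,142) lie outside the rack, so they are decoys. Next I'll enlarge this and measure it.

Run:
```python
from h import *
f=np.load('/tmp/top.npz');p,d=f['p'],f['d'];P=pts('top',d)
cv2.imwrite('pics/crop.png',cv2.resize(p[80:230,240:420,::-1],None,fx=4,fy=4,interpolation=cv2.INTER_CUBIC)[:600,:720])
roi=np.zeros(d.shape,bool);roi[85:228,255:405]=1
for lo,hi in((.07,.086),(.06,.07),(.083,.1)):
    m=roi&(P[...,2]>lo)&(P[...,2]<hi); print(lo,m.sum(),P[m].min(0),P[m].max(0))
for v in range(180,224,3): print(v,' '.join('%3d'%(1000*z) for z in P[v,260:398:4,2]))
for u,v in((282,214),(266,210),(298,217),(328,190),(368,198),(370,161),(373,131)):print(u,v,P[v,u].round(3))
```

```text
0.07 2435 [ 0.49302044 -0.25405604  0.07000157] [0.9314378  0.19739523 0.08599828]
0.06 1497 [ 0.5104564  -0.24591153  0.06000131] [0.8891212  0.19283547 0.06999943]
0.083 1946 [ 0.49832601 -0.25709508  0.08300845] [0.9314378  0.1931861  0.09669758]
180  -2  -3   0  29  22  16  20  17  19  19  19  68  50  14  17  17  21  24  17  17  21  82  42  20  17  14  18  19  28  40  47  70  71   0   1
183   0   5  78  18  14  27  19  21  25  18  18  44   7  17  14  18  22  23  15  23  20  81  44  21  16  19  23  21  12  14  18  82   6  10   0
186   2   0  81  19  21  18  17  21  17  17  23  42  81  77  22  20  20  20  21  19  22  47  39  14  18  18  19  16  20  21  20  79   7   1   2
189  -1   1  75  16  21  18  21  17  21  15  19  42  77  78  83  76  79  80  20  20  17   6  26  20  20  21  16  17  18  19  16  79   0   0  -1
192  -1  -1  60  57  19  20  21  20  23  19  20  41  -1   0   0  82  78  79  83  81  83  14  78  21  16  19  19  14  15  22  17  46  -2   6  -1
195  -2   0  47  22  16  32  46  59  67  20  83   0  -5   5   0  -2  -1   0   0  76  77   0  77  77  79  77  81  79  21  12  21  4
[... 817 characters left out ...]
  -4   6  -4  -1   5   0   6   4   2   2   0   0   3  -4  -1
216   0  -2   0  78  77  78  80  81  75  73   3   3   1   2  -3  -1   0   0   4  -4   0   3   4   0   3   0   1   6   4   1   0   3   2   5   2
219   2   5   2  -1   0   1   2   2  80  80  -2  -2   1   5   0   4   3   0  -5  -3   6   0   5   0   4   1   4   2   0   3   0   3   2   0   2
222  -1   8   2   3   3   0  -2   0   3  -2   1   0  -3   1  -3   2   0  -5   1   0  -1  -1   0   4   0   2  -3   1   3  -3   2   4   0   1   0
282 214 [0.511 0.134 0.083]
266 210 [0.525 0.187 0.08 ]
298 217 [0.506 0.084 0.038]
328 190 [ 0.593 -0.017  0.078]
368 198 [ 0.567 -0.149  0.082]
370 161 [ 0.708 -0.165  0.017]
373 131 [ 0.817 -0.176  0.017]
```

View pics/crop.png

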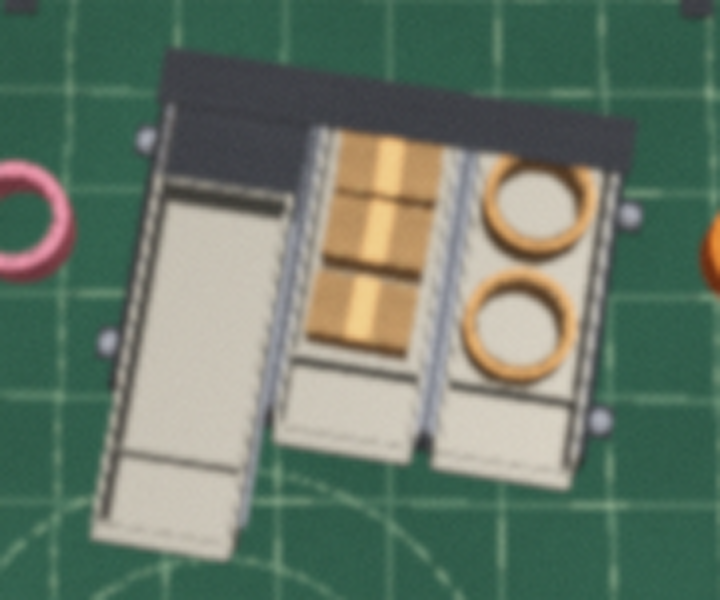

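The crop confirms it: the tape bin is on the right, with two brown rolls and its front edge at crop (432,468)-(570,490). The empty bin is on the left, standing out, with its front edge at crop (93,538)-(228,560). The carton bin is in the middle. Now I'll fit the front edges.

```bash
cat >> h.py <<'E'
def ray(n,uv,z):
    m=cams.camera_model(n);R=np.array(m['R']);t=np.array(m['t']);uv=np.atleast_2d(uv).astype(float)
    r=np.c_[(uv[:,0]-m['cx'])/m['fx'],(uv[:,1]-m['cy'])/m['fy'],np.ones(len(uv))]@R
    C=-R.T@t; return C+r*((z-C[2])/r[:,2])[:,None]
def edges(p):
    r=p[...,0].astype(float);out={}
    for k,u0,u1,a,b in(('empty',266,296,150,222),('carton',311,340,150,202),('tape',351,380,150,210)):
        uv=[]
        for u in range(u0,u1):
            c=r[a:b+5,u]; i=np.where(c>120)[0]
            if len(i)==0 or i[-1]+1>=len(c): continue
            i=i[-1]; uv.append((u,a+i+(c[i]-120)/(c[i]-c[i+1])))
        W=ray('top',uv,.08)[:,:2]; l=cv2.fitLine(W.astype(np.float32),cv2.DIST_HUBER,0,.002,.001).ravel()
        out[k]=(W,l)
    return out
E
python3 - <<'E'
from h import *
m=cams.camera_model('top');print('cam',-np.array(m['R']).T@m['t'])
f=np.load('/tmp/top.npz');e=edges(f['p'])
for k,(W,l) in e.items(): print(k,len(W),np.degrees(np.arctan(-l[0]/l[1])).round(2),W[0],W[-1],W.mean(0))
# corner picks on full-res from crop
c=np.array([[93,538],[228,560],[275,440],[410,462],[432,468],[570,490]])/4+[240-.375,80-.375]
print(ray('top',c,.08).round(3))
# rack hood corners z=.087
print(ray('top',np.array([[175,48],[637,118],[620,170],[160,100]])/4+[239.6,79.6],.087).round(3))
E
```

```text
cam [ 0.38129548 -0.00804484  1.34694458]
empty 30 -9.43 [0.50826514 0.18643662] [0.49322229 0.09080218] [0.50033328 0.13858559]
carton 29 -8.9 [0.58976987 0.03942765] [ 0.57500839 -0.05351717] [ 0.58219529 -0.00706972]
tape 29 -8.97 [ 0.56864388 -0.09326024] [ 0.55432699 -0.18578883] [ 0.56146198 -0.13954712]
[[ 0.511  0.197  0.08 ]
 [ 0.494  0.085  0.08 ]
 [ 0.594  0.048  0.08 ]
 [ 0.576 -0.064  0.08 ]
 [ 0.571 -0.082  0.08 ]
 [ 0.553 -0.196  0.08 ]]
[[ 0.932  0.138  0.087]
 [ 0.872 -0.256  0.087]
 [ 0.826 -0.241  0.087]
 [ 0.885  0.15   0.087]]
```

>>> {"name": "arm_command", "arguments": {"rows": [{"wz": -0.14},{"wz": -0.28},{"wz": -0.28}], "jaw": 0, "grip_force": 5}}

```text
validation failed for argument at $.ro...
```

>>> {"name": "arm_command", "arguments": {"rows": [{"tx": 0,"ty": 0,"tz": 0,"wx": 0,"wy": 0,"wz": -0.14},{"tx": 0,"ty": 0,"tz": 0,"wx": 0,"wy": 0,"wz": -0.28},{"tx": 0,"ty": 0,"tz": 0,"wx": 0,"wy": 0,"wz": -0.28}], "jaw": 0, "grip_force": 5}}

```text
clock: 0.4
tcp_pos: [0.1674, 0.5498, 0.2382]
eef_rot: [-179.9, -0.0, 171.1]
contact_force: [-0.3, 0.1, 0.2]
finger_gap: 0.0661
finger_force: 0.0
```

Yaw is 171.1°, so tool x points along rack −x and tool y along rack +y. Next I'll traverse.

>>> {"name": "arm_command", "arguments": {"rows": [{"tx": -0.1,"ty": -0.1,"tz": 0,"wx": 0,"wy": 0,"wz": 0},{"tx": -0.3,"ty": -0.3,"tz": 0,"wx": 0,"wy": 0,"wz": 0},{"tx": -0.55,"ty": -0.55,"tz": 0,"wx": 0,"wy": 0,"wz": 0},{"tx": -0.8,"ty": -0.8,"tz": 0,"wx": 0,"wy": 0,"wz": 0},{"tx": -1,"ty": -1,"tz": 0,"wx": 0,"wy": 0,"wz": 0}]}}

```text
clock: 0.9
tcp_pos: [0.2351, 0.4568, 0.2385]
eef_rot: [-180.0, 0.0, 171.0]
contact_force: [-0.4, 0.7, -0.2]
finger_gap: 0.0264
finger_force: 0.0
```

>>> {"name": "arm_command", "arguments": {"rows": [{"tx": -0.25,"ty": -0.25,"tz": 0,"wx": 0,"wy": 0,"wz": 0},{"tx": -0.5,"ty": -0.5,"tz": 0,"wx": 0,"wy": 0,"wz": 0},{"tx": -0.75,"ty": -0.75,"tz": 0,"wx": 0,"wy": 0,"wz": 0},{"tx": -1,"ty": -1,"tz": 0,"wx": 0,"wy": 0,"wz": 0}]}}

```text
clock: 1.3
tcp_pos: [0.3014, 0.3655, 0.2387]
eef_rot: [-180.0, 0.0, 171.0]
contact_force: [-0.8, 0.5, -0.3]
finger_gap: 0.0005
finger_force: 0.0
```

>>> {"name": "arm_command", "arguments": {"rows": [{"tx": -0.25,"ty": -0.25,"tz": 0,"wx": 0,"wy": 0,"wz": 0},{"tx": -0.5,"ty": -0.5,"tz": 0,"wx": 0,"wy": 0,"wz": 0},{"tx": -0.75,"ty": -0.75,"tz": 0,"wx": 0,"wy": 0,"wz": 0},{"tx": -1,"ty": -1,"tz": 0,"wx": 0,"wy": 0,"wz": 0}]}}

```text
clock: 1.7
tcp_pos: [0.3679, 0.2741, 0.2387]
eef_rot: [-180.0, 0.0, 171.0]
contact_force: [0.1, 0.2, -0.0]
finger_gap: 0.0004
finger_force: 0.0
```

>>> {"name": "arm_command", "arguments": {"rows": [{"tx": -0.25,"ty": -0.25,"tz": 0,"wx": 0,"wy": 0,"wz": 0},{"tx": -0.5,"ty": -0.5,"tz": 0,"wx": 0,"wy": 0,"wz": 0},{"tx": -0.75,"ty": -0.75,"tz": 0,"wx": 0,"wy": 0,"wz": 0},{"tx": -0.9,"ty": -0.95,"tz": 0,"wx": 0,"wy": 0,"wz": 0},{"tx": -1,"ty": -1,"tz": 0,"wx": 0,"wy": 0,"wz": 0}]}}

```text
clock: 2.2
tcp_pos: [0.4345, 0.1823, 0.2386]
eef_rot: [-180.0, -0.0, 170.9]
contact_force: [0.1, -0.5, -0.6]
finger_gap: 0.0002
finger_force: 0.0
```

>>> {"name": "arm_command", "arguments": {"rows": [{"tx": 0,"ty": -0.1,"tz": 0.1,"wx": 0,"wy": 0,"wz": 0},{"tx": -0.05,"ty": -0.2,"tz": 0.3,"wx": 0,"wy": 0,"wz": 0},{"tx": -0.1,"ty": -0.3,"tz": 0.55,"wx": 0,"wy": 0,"wz": 0},{"tx": -0.15,"ty": -0.4,"tz": 0.8,"wx": 0,"wy": 0,"wz": 0},{"tx": -0.2,"ty": -0.41,"tz": 1,"wx": 0,"wy": 0,"wz": 0}]}}

```text
clock: 2.7
tcp_pos: [0.4434, 0.1492, 0.1569]
eef_rot: [-180.0, -0.1, 171.1]
contact_force: [-0.4, 1.3, -0.1]
finger_gap: 0.0007
finger_force: 0.0
```

>>> {"name": "arm_command", "arguments": {"rows": [{"tx": 0,"ty": 0,"tz": 0.25,"wx": 0,"wy": 0,"wz": 0},{"tx": 0,"ty": 0,"tz": 0.5,"wx": 0,"wy": 0,"wz": 0},{"tx": 0,"ty": 0,"tz": 0.75,"wx": 0,"wy": 0,"wz": 0},{"tx": 0,"ty": 0,"tz": 0.9,"wx": 0,"wy": 0,"wz": 0},{"tx": 0,"ty": 0,"tz": 1,"wx": 0,"wy": 0,"wz": 0}]}}

```text
clock: 3.2
tcp_pos: [0.4437, 0.1497, 0.0775]
eef_rot: [-180.0, -0.1, 171.1]
contact_force: [0.5, -0.1, -0.4]
finger_gap: 0.0005
finger_force: 0.0
```

>>> {"name": "arm_command", "arguments": {"rows": [{"tx": 0,"ty": 0,"tz": 0.15,"wx": 0,"wy": 0,"wz": 0},{"tx": 0,"ty": 0,"tz": 0.3,"wx": 0,"wy": 0,"wz": 0},{"tx": 0,"ty": 0,"tz": 0.4,"wx": 0,"wy": 0,"wz": 0},{"tx": 0,"ty": 0,"tz": 0.4,"wx": 0,"wy": 0,"wz": 0}]}}

```text
clock: 3.6
tcp_pos: [0.4439, 0.1493, 0.0455]
eef_rot: [-180.0, -0.1, 171.1]
contact_force: [-0.4, -0.5, -0.0]
finger_gap: 0.0008
finger_force: 0.0
```

Run:
```python
from h import *
p,_=shot('side');cv2.imwrite('pics/side1.png',cv2.resize(p[80:280,200:460,::-1],None,fx=3,fy=3))
```

```text
(no output)
```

View pics/side1.png

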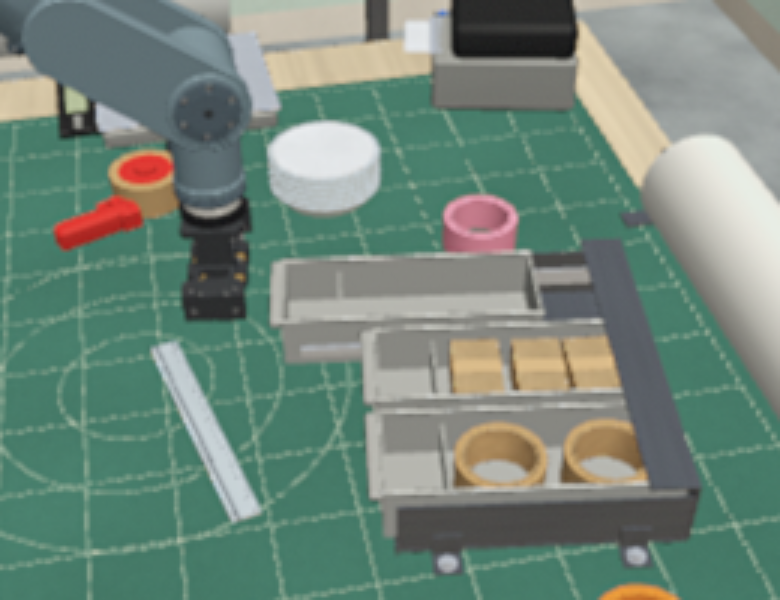

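The side view shows the gripper (215,280) clear in front of the empty bin's lip (275,290). Now approach and push.

>>> {"name": "arm_command", "arguments": {"rows": [{"tx": -0.15,"ty": 0,"tz": 0,"wx": 0,"wy": 0,"wz": 0},{"tx": -0.3,"ty": 0,"tz": 0,"wx": 0,"wy": 0,"wz": 0},{"tx": -0.4,"ty": 0,"tz": 0,"wx": 0,"wy": 0,"wz": 0},{"tx": -0.45,"ty": 0,"tz": 0,"wx": 0,"wy": 0,"wz": 0},{"tx": -0.48,"ty": 0,"tz": 0,"wx": 0,"wy": 0,"wz": 0}]}}

```text
clock: 4.15
tcp_pos: [0.4834, 0.1432, 0.0468]
eef_rot: [180.0, 0.0, 171.1]
contact_force: [1.0, 0.4, 0.7]
finger_gap: 0.0002
finger_force: 0.0
```

>>> {"name": "arm_command", "arguments": {"rows": [{"tx": -0.025,"ty": 0,"tz": 0,"wx": 0,"wy": 0,"wz": 0},{"tx": -0.05,"ty": 0,"tz": 0,"wx": 0,"wy": 0,"wz": 0},{"tx": -0.075,"ty": 0,"tz": 0,"wx": 0,"wy": 0,"wz": 0},{"tx": -0.1,"ty": 0,"tz": 0,"wx": 0,"wy": 0,"wz": 0},{"tx": -0.125,"ty": 0,"tz": 0,"wx": 0,"wy": 0,"wz": 0}]}}

```text
clock: 4.65
tcp_pos: [0.492, 0.142, 0.0466]
eef_rot: [-180.0, -0.1, 171.1]
contact_force: [-3.1, 1.1, 2.0]
finger_gap: 0.0006
finger_force: 1.5
```

>>> {"name": "arm_command", "arguments": {"rows": [{"tx": -0.025,"ty": 0,"tz": 0,"wx": 0,"wy": 0,"wz": 0},{"tx": -0.05,"ty": 0,"tz": 0,"wx": 0,"wy": 0,"wz": 0},{"tx": -0.08,"ty": 0,"tz": 0,"wx": 0,"wy": 0,"wz": 0},{"tx": -0.12,"ty": 0,"tz": 0,"wx": 0,"wy": 0,"wz": 0},{"tx": -0.16,"ty": 0,"tz": 0,"wx": 0,"wy": 0,"wz": 0}]}}

```text
clock: 5.15
tcp_pos: [0.5054, 0.1399, 0.0466]
eef_rot: [180.0, -0.0, 171.1]
contact_force: [-2.9, 0.7, 1.1]
finger_gap: 0.0003
finger_force: 1.6
```

Contact is made at 3 N. I'll push on steadily.

>>> {"name": "arm_command", "arguments": {"rows": [{"tx": -0.05,"ty": 0,"tz": 0,"wx": 0,"wy": 0,"wz": 0},{"tx": -0.11,"ty": 0,"tz": 0,"wx": 0,"wy": 0,"wz": 0},{"tx": -0.17,"ty": 0,"tz": 0,"wx": 0,"wy": 0,"wz": 0},{"tx": -0.23,"ty": 0,"tz": 0,"wx": 0,"wy": 0,"wz": 0},{"tx": -0.29,"ty": 0,"tz": 0,"wx": 0,"wy": 0,"wz": 0}]}}

```text
clock: 5.65
tcp_pos: [0.5286, 0.1363, 0.0466]
eef_rot: [180.0, -0.0, 171.1]
contact_force: [-2.5, 1.4, -0.8]
finger_gap: 0.0005
finger_force: 1.6
```

>>> {"name": "arm_command", "arguments": {"rows": [{"tx": -0.06,"ty": 0,"tz": 0,"wx": 0,"wy": 0,"wz": 0},{"tx": -0.12,"ty": 0,"tz": 0,"wx": 0,"wy": 0,"wz": 0},{"tx": -0.18,"ty": 0,"tz": 0,"wx": 0,"wy": 0,"wz": 0},{"tx": -0.24,"ty": 0,"tz": 0,"wx": 0,"wy": 0,"wz": 0},{"tx": -0.3,"ty": 0,"tz": 0,"wx": 0,"wy": 0,"wz": 0}]}}

```text
clock: 6.15
tcp_pos: [0.5521, 0.1326, 0.0466]
eef_rot: [180.0, -0.0, 171.1]
contact_force: [-3.0, 2.6, -0.4]
finger_gap: 0.0006
finger_force: 1.6
```

>>> {"name": "arm_command", "arguments": {"rows": [{"tx": -0.055,"ty": 0,"tz": 0,"wx": 0,"wy": 0,"wz": 0},{"tx": -0.11,"ty": 0,"tz": 0,"wx": 0,"wy": 0,"wz": 0},{"tx": -0.155,"ty": 0,"tz": 0,"wx": 0,"wy": 0,"wz": 0},{"tx": -0.195,"ty": 0,"tz": 0,"wx": 0,"wy": 0,"wz": 0},{"tx": -0.23,"ty": 0,"tz": 0,"wx": 0,"wy": 0,"wz": 0}]}}

```text
clock: 6.65
tcp_pos: [0.5702, 0.1297, 0.0467]
eef_rot: [-180.0, -0.0, 171.1]
contact_force: [-3.4, 1.9, -0.7]
finger_gap: 0.0006
finger_force: 1.6
```

>>> {"name": "arm_command", "arguments": {"rows": [{"tx": -0.03,"ty": 0,"tz": 0,"wx": 0,"wy": 0,"wz": 0},{"tx": -0.055,"ty": 0,"tz": 0,"wx": 0,"wy": 0,"wz": 0},{"tx": -0.08,"ty": 0,"tz": 0,"wx": 0,"wy": 0,"wz": 0},{"tx": -0.1,"ty": 0,"tz": 0,"wx": 0,"wy": 0,"wz": 0},{"tx": -0.12,"ty": 0,"tz": 0,"wx": 0,"wy": 0,"wz": 0}]}}

```text
clock: 7.15
tcp_pos: [0.5796, 0.1282, 0.0467]
eef_rot: [-180.0, -0.0, 171.1]
contact_force: [-2.6, 2.9, -1.1]
finger_gap: 0.0006
finger_force: 1.5
```

>>> {"name": "arm_command", "arguments": {"rows": [{"tx": -0.02,"ty": 0,"tz": 0,"wx": 0,"wy": 0,"wz": 0},{"tx": -0.04,"ty": 0,"tz": 0,"wx": 0,"wy": 0,"wz": 0},{"tx": -0.06,"ty": 0,"tz": 0,"wx": 0,"wy": 0,"wz": 0},{"tx": -0.08,"ty": 0,"tz": 0,"wx": 0,"wy": 0,"wz": 0},{"tx": -0.1,"ty": 0,"tz": 0,"wx": 0,"wy": 0,"wz": 0}]}}

```text
clock: 7.65
tcp_pos: [0.5875, 0.1269, 0.0467]
eef_rot: [-180.0, -0.0, 171.1]
contact_force: [-1.4, 2.2, -0.9]
finger_gap: 0.0003
finger_force: 1.5
```

>>> {"name": "arm_command", "arguments": {"rows": [{"tx": -0.015,"ty": 0,"tz": 0,"wx": 0,"wy": 0,"wz": 0},{"tx": -0.03,"ty": 0,"tz": 0,"wx": 0,"wy": 0,"wz": 0},{"tx": -0.04,"ty": 0,"tz": 0,"wx": 0,"wy": 0,"wz": 0},{"tx": -0.05,"ty": 0,"tz": 0,"wx": 0,"wy": 0,"wz": 0},{"tx": -0.06,"ty": 0,"tz": 0,"wx": 0,"wy": 0,"wz": 0}]}}

```text
clock: 8.15
tcp_pos: [0.5914, 0.1263, 0.0466]
eef_rot: [-180.0, -0.1, 171.1]
contact_force: [-8.6, 2.0, 3.2]
finger_gap: 0.0002
finger_force: 4.5
```

>>> {"name": "arm_command", "arguments": {"rows": [{"tx": -0.006,"ty": 0,"tz": 0,"wx": 0,"wy": 0,"wz": 0},{"tx": -0.01,"ty": 0,"tz": 0,"wx": 0,"wy": 0,"wz": 0},{"tx": -0.01,"ty": 0,"tz": 0,"wx": 0,"wy": 0,"wz": 0}]}}

```text
clock: 8.45
tcp_pos: [0.5914, 0.1263, 0.0467]
eef_rot: [-180.0, -0.2, 171.1]
contact_force: [-10.9, 2.2, 3.9]
finger_gap: 0.0005
finger_force: 5.0
```

>>> {"name": "arm_command", "arguments": {"rows": [{"tx": 0.03,"ty": 0,"tz": 0,"wx": 0,"wy": 0,"wz": 0},{"tx": 0.1,"ty": 0,"tz": 0,"wx": 0,"wy": 0,"wz": 0},{"tx": 0.25,"ty": 0,"tz": 0,"wx": 0,"wy": 0,"wz": 0},{"tx": 0.35,"ty": 0,"tz": 0,"wx": 0,"wy": 0,"wz": 0},{"tx": 0.4,"ty": 0,"tz": -0.1,"wx": 0,"wy": 0,"wz": 0}]}}

```text
clock: 8.95
tcp_pos: [0.5601, 0.131, 0.0542]
eef_rot: [-180.0, -0.1, 171.1]
contact_force: [0.3, 0.2, -0.3]
finger_gap: 0.0006
finger_force: 0.0
```

>>> {"name": "arm_command", "arguments": {"rows": [{"tx": 0,"ty": 0,"tz": -0.2,"wx": 0,"wy": 0,"wz": 0},{"tx": 0,"ty": 0,"tz": -0.45,"wx": 0,"wy": 0,"wz": 0},{"tx": 0,"ty": -0.1,"tz": -0.7,"wx": 0,"wy": 0,"wz": 0},{"tx": 0,"ty": -0.3,"tz": -0.9,"wx": 0,"wy": 0,"wz": 0},{"tx": 0,"ty": -0.6,"tz": -1,"wx": 0,"wy": 0,"wz": 0}]}}

```text
clock: 9.45
tcp_pos: [0.556, 0.0837, 0.1386]
eef_rot: [180.0, 0.3, 171.2]
contact_force: [0.1, 0.2, -0.6]
finger_gap: 0.0005
finger_force: 0.0
```

>>> {"name": "arm_command", "arguments": {"rows": [{"tx": 0,"ty": -0.25,"tz": 0,"wx": 0,"wy": 0,"wz": 0},{"tx": 0,"ty": -0.5,"tz": 0,"wx": 0,"wy": 0,"wz": 0},{"tx": 0,"ty": -0.75,"tz": 0,"wx": 0,"wy": 0,"wz": 0},{"tx": 0,"ty": -1,"tz": 0,"wx": 0,"wy": 0,"wz": 0}]}}

```text
clock: 9.85
tcp_pos: [0.5425, 0.0034, 0.1368]
eef_rot: [-180.0, 0.2, 171.1]
contact_force: [-0.3, 0.6, -0.4]
finger_gap: 0.0008
finger_force: 0.0
```

>>> {"name": "arm_command", "arguments": {"rows": [{"tx": 0,"ty": -0.25,"tz": 0,"wx": 0,"wy": 0,"wz": 0},{"tx": 0,"ty": -0.5,"tz": 0,"wx": 0,"wy": 0,"wz": 0},{"tx": 0,"ty": -0.75,"tz": 0,"wx": 0,"wy": 0,"wz": 0},{"tx": 0,"ty": -0.9,"tz": 0,"wx": 0,"wy": 0,"wz": 0},{"tx": 0,"ty": -1,"tz": 0,"wx": 0,"wy": 0,"wz": 0}]}}

```text
clock: 10.35
tcp_pos: [0.5297, -0.0756, 0.136]
eef_rot: [-180.0, 0.1, 171.0]
contact_force: [-0.3, 0.2, -0.4]
finger_gap: 0.0006
finger_force: 0.0
```

Run:
```python
from h import *
p,_=shot('top');cv2.imwrite('pics/top2.png',cv2.resize(p[80:230,240:420,::-1],None,fx=4,fy=4,interpolation=cv2.INTER_CUBIC))
print(robot.get_obs()['tcp_pos'])
```

```text
[ 0.52951369 -0.07611209  0.13569236]
```

View pics/top2.png

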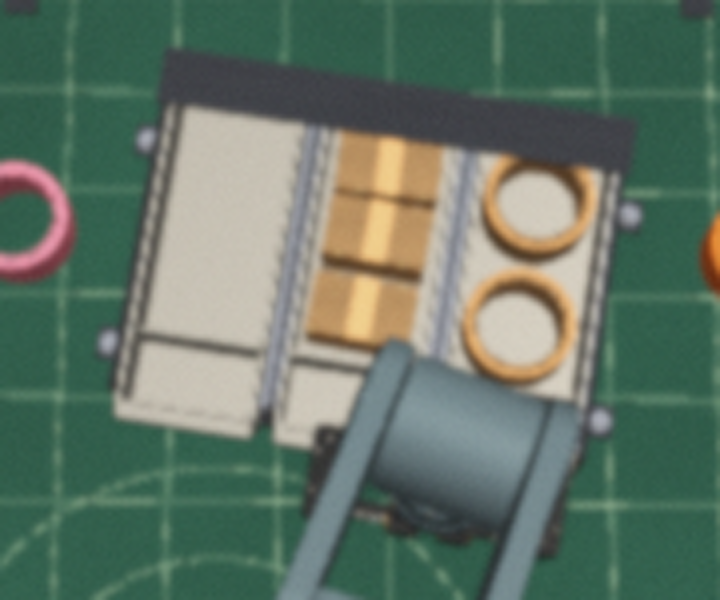

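The crop shows the empty bin home: its front edge (118,415)-(250,437) lines up with the carton bin's at (275,440). Next I'll move over the tape bin's finger space.

>>> {"name": "arm_command", "arguments": {"rows": [{"tx": -0.1,"ty": -0.1,"tz": 0,"wx": 0,"wy": 0,"wz": 0},{"tx": -0.35,"ty": -0.25,"tz": 0,"wx": 0,"wy": 0,"wz": 0},{"tx": -0.6,"ty": -0.45,"tz": 0,"wx": 0,"wy": 0,"wz": 0},{"tx": -0.8,"ty": -0.6,"tz": 0,"wx": 0,"wy": 0,"wz": 0},{"tx": -0.95,"ty": -0.7,"tz": 0,"wx": 0,"wy": 0,"wz": 0}]}}

```text
clock: 10.9
tcp_pos: [0.597, -0.1423, 0.1348]
eef_rot: [-180.0, 0.0, 171.1]
contact_force: [-0.0, -0.0, 0.2]
finger_gap: 0.0004
finger_force: 0.0
```

>>> {"name": "arm_command", "arguments": {"rows": [{"tx": -0.1,"ty": 0,"tz": 0,"wx": 0,"wy": 0,"wz": 0},{"tx": -0.16,"ty": -0.02,"tz": 0.05,"wx": 0,"wy": 0,"wz": 0},{"tx": -0.16,"ty": -0.02,"tz": 0.15,"wx": 0,"wy": 0,"wz": 0},{"tx": -0.16,"ty": -0.02,"tz": 0.25,"wx": 0,"wy": 0,"wz": 0},{"tx": -0.16,"ty": -0.02,"tz": 0.3,"wx": 0,"wy": 0,"wz": 0}]}}

```text
clock: 11.4
tcp_pos: [0.6067, -0.1442, 0.109]
eef_rot: [180.0, -0.1, 171.1]
contact_force: [0.7, 0.6, -0.6]
finger_gap: 0.0008
finger_force: 0.0
```

Run:
```python
from h import *
p,_=shot('side');cv2.imwrite('pics/side2.png',cv2.resize(p[150:280,280:460,::-1],None,fx=4,fy=4))
t=robot.get_obs()['tcp_pos'];c,s=np.cos(np.radians(9)),np.sin(np.radians(9));print(t,t[0]*c-t[1]*s,t[0]*s+t[1]*c)
```

```text
[ 0.60657228 -0.14420815  0.10874954] 0.6216634958027645 -0.04754389728124811
```

View pics/side2.png

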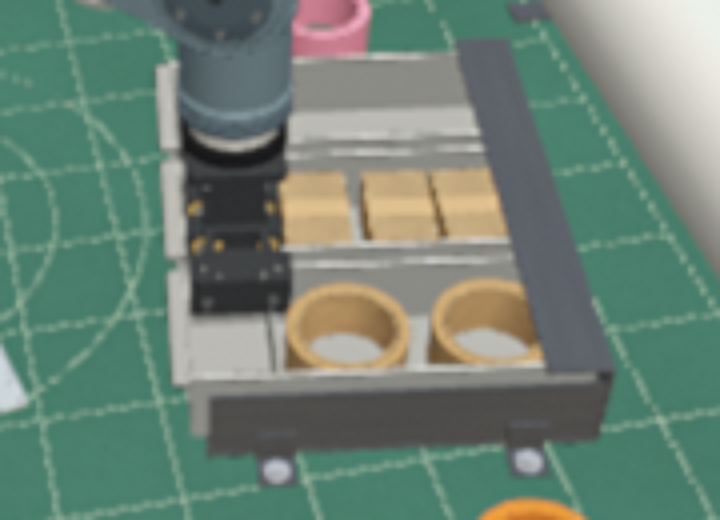

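The gripper (235,260) is over the tape bin's finger space, between the front wall (180,320) and the rib (275,320). I'll descend.

>>> {"name": "arm_command", "arguments": {"rows": [{"tx": 0,"ty": 0,"tz": 0.15,"wx": 0,"wy": 0,"wz": 0},{"tx": 0,"ty": 0,"tz": 0.35,"wx": 0,"wy": 0,"wz": 0},{"tx": 0,"ty": 0,"tz": 0.55,"wx": 0,"wy": 0,"wz": 0},{"tx": 0,"ty": 0,"tz": 0.7,"wx": 0,"wy": 0,"wz": 0},{"tx": 0,"ty": 0,"tz": 0.78,"wx": 0,"wy": 0,"wz": 0}]}}

```text
clock: 11.95
tcp_pos: [0.6067, -0.1446, 0.0459]
eef_rot: [180.0, -0.2, 171.1]
contact_force: [-0.2, 0.3, 0.1]
finger_gap: 0.0004
finger_force: 0.0
```

>>> {"name": "arm_command", "arguments": {"rows": [{"tx": 0.05,"ty": 0,"tz": 0,"wx": 0,"wy": 0,"wz": 0},{"tx": 0.1,"ty": 0,"tz": 0,"wx": 0,"wy": 0,"wz": 0},{"tx": 0.13,"ty": 0,"tz": 0,"wx": 0,"wy": 0,"wz": 0},{"tx": 0.155,"ty": 0,"tz": 0,"wx": 0,"wy": 0,"wz": 0},{"tx": 0.175,"ty": 0,"tz": 0,"wx": 0,"wy": 0,"wz": 0}]}}

```text
clock: 12.45
tcp_pos: [0.5942, -0.1431, 0.049]
eef_rot: [-180.0, 0.1, 171.1]
contact_force: [0.7, -1.1, -0.0]
finger_gap: 0.0005
finger_force: 0.0
```

>>> {"name": "arm_command", "arguments": {"rows": [{"tx": 0.02,"ty": 0,"tz": 0,"wx": 0,"wy": 0,"wz": 0},{"tx": 0.04,"ty": 0,"tz": 0,"wx": 0,"wy": 0,"wz": 0},{"tx": 0.06,"ty": 0,"tz": 0,"wx": 0,"wy": 0,"wz": 0},{"tx": 0.08,"ty": 0,"tz": 0,"wx": 0,"wy": 0,"wz": 0},{"tx": 0.1,"ty": 0,"tz": 0,"wx": 0,"wy": 0,"wz": 0}]}}

```text
clock: 12.95
tcp_pos: [0.5866, -0.1418, 0.0484]
eef_rot: [-180.0, 0.1, 171.1]
contact_force: [2.8, -0.4, -2.1]
finger_gap: 0.0004
finger_force: 1.5
```

Hooked, at about 3 N. Now I'll draw it out smoothly, about 139 mm more.

>>> {"name": "arm_command", "arguments": {"rows": [{"tx": 0.02,"ty": 0,"tz": 0,"wx": 0,"wy": 0,"wz": 0},{"tx": 0.045,"ty": 0,"tz": 0,"wx": 0,"wy": 0,"wz": 0},{"tx": 0.08,"ty": 0,"tz": 0,"wx": 0,"wy": 0,"wz": 0},{"tx": 0.12,"ty": 0,"tz": 0,"wx": 0,"wy": 0,"wz": 0},{"tx": 0.17,"ty": 0,"tz": 0,"wx": 0,"wy": 0,"wz": 0}]}}

```text
clock: 13.45
tcp_pos: [0.5725, -0.1396, 0.0484]
eef_rot: [-180.0, 0.0, 171.1]
contact_force: [3.1, -0.3, -2.0]
finger_gap: 0.0005
finger_force: 1.6
```

>>> {"name": "arm_command", "arguments": {"rows": [{"tx": 0.055,"ty": 0,"tz": 0,"wx": 0,"wy": 0,"wz": 0},{"tx": 0.11,"ty": 0,"tz": 0,"wx": 0,"wy": 0,"wz": 0},{"tx": 0.17,"ty": 0,"tz": 0,"wx": 0,"wy": 0,"wz": 0},{"tx": 0.23,"ty": 0,"tz": 0,"wx": 0,"wy": 0,"wz": 0},{"tx": 0.29,"ty": 0,"tz": 0,"wx": 0,"wy": 0,"wz": 0}]}}

```text
clock: 13.95
tcp_pos: [0.5494, -0.1359, 0.0484]
eef_rot: [-180.0, 0.0, 171.1]
contact_force: [3.5, -0.4, -1.8]
finger_gap: 0.0006
finger_force: 1.6
```

>>> {"name": "arm_command", "arguments": {"rows": [{"tx": 0.06,"ty": 0,"tz": 0,"wx": 0,"wy": 0,"wz": 0},{"tx": 0.12,"ty": 0,"tz": 0,"wx": 0,"wy": 0,"wz": 0},{"tx": 0.18,"ty": 0,"tz": 0,"wx": 0,"wy": 0,"wz": 0},{"tx": 0.24,"ty": 0,"tz": 0,"wx": 0,"wy": 0,"wz": 0},{"tx": 0.3,"ty": 0,"tz": 0,"wx": 0,"wy": 0,"wz": 0}]}}

```text
clock: 14.45
tcp_pos: [0.5257, -0.1322, 0.0484]
eef_rot: [-180.0, 0.0, 171.1]
contact_force: [2.8, -0.3, -1.2]
finger_gap: 0.0003
finger_force: 1.6
```

>>> {"name": "arm_command", "arguments": {"rows": [{"tx": 0.06,"ty": 0,"tz": 0,"wx": 0,"wy": 0,"wz": 0},{"tx": 0.12,"ty": 0,"tz": 0,"wx": 0,"wy": 0,"wz": 0},{"tx": 0.18,"ty": 0,"tz": 0,"wx": 0,"wy": 0,"wz": 0},{"tx": 0.24,"ty": 0,"tz": 0,"wx": 0,"wy": 0,"wz": 0},{"tx": 0.3,"ty": 0,"tz": 0,"wx": 0,"wy": 0,"wz": 0}]}}

```text
clock: 14.95
tcp_pos: [0.5021, -0.1285, 0.0484]
eef_rot: [-180.0, 0.0, 171.1]
contact_force: [2.1, -1.8, -1.9]
finger_gap: 0.0004
finger_force: 1.6
```

>>> {"name": "arm_command", "arguments": {"rows": [{"tx": 0.06,"ty": 0,"tz": 0,"wx": 0,"wy": 0,"wz": 0},{"tx": 0.12,"ty": 0,"tz": 0,"wx": 0,"wy": 0,"wz": 0},{"tx": 0.175,"ty": 0,"tz": 0,"wx": 0,"wy": 0,"wz": 0},{"tx": 0.225,"ty": 0,"tz": 0,"wx": 0,"wy": 0,"wz": 0},{"tx": 0.27,"ty": 0,"tz": 0,"wx": 0,"wy": 0,"wz": 0}]}}

```text
clock: 15.45
tcp_pos: [0.4807, -0.1252, 0.0483]
eef_rot: [-180.0, 0.0, 171.1]
contact_force: [3.1, -0.4, -1.4]
finger_gap: 0.0002
finger_force: 1.6
```

>>> {"name": "arm_command", "arguments": {"rows": [{"tx": 0.04,"ty": 0,"tz": 0,"wx": 0,"wy": 0,"wz": 0},{"tx": 0.075,"ty": 0,"tz": 0,"wx": 0,"wy": 0,"wz": 0},{"tx": 0.105,"ty": 0,"tz": 0,"wx": 0,"wy": 0,"wz": 0},{"tx": 0.13,"ty": 0,"tz": 0,"wx": 0,"wy": 0,"wz": 0},{"tx": 0.15,"ty": 0,"tz": 0,"wx": 0,"wy": 0,"wz": 0}]}}

```text
clock: 15.95
tcp_pos: [0.4691, -0.1234, 0.0484]
eef_rot: [-180.0, 0.0, 171.1]
contact_force: [2.8, -2.7, -0.6]
finger_gap: 0.0005
finger_force: 1.5
```

>>> {"name": "arm_command", "arguments": {"rows": [{"tx": 0.025,"ty": 0,"tz": 0,"wx": 0,"wy": 0,"wz": 0},{"tx": 0.05,"ty": 0,"tz": 0,"wx": 0,"wy": 0,"wz": 0},{"tx": 0.075,"ty": 0,"tz": 0,"wx": 0,"wy": 0,"wz": 0},{"tx": 0.1,"ty": 0,"tz": 0,"wx": 0,"wy": 0,"wz": 0},{"tx": 0.12,"ty": 0,"tz": 0,"wx": 0,"wy": 0,"wz": 0}]}}

```text
clock: 16.45
tcp_pos: [0.4595, -0.1219, 0.0484]
eef_rot: [-180.0, 0.0, 171.1]
contact_force: [2.7, -2.3, -1.0]
finger_gap: 0.0006
finger_force: 1.5
```

>>> {"name": "arm_command", "arguments": {"rows": [{"tx": 0.018,"ty": 0,"tz": 0,"wx": 0,"wy": 0,"wz": 0},{"tx": 0.034,"ty": 0,"tz": 0,"wx": 0,"wy": 0,"wz": 0},{"tx": 0.05,"ty": 0,"tz": 0,"wx": 0,"wy": 0,"wz": 0},{"tx": 0.065,"ty": 0,"tz": 0,"wx": 0,"wy": 0,"wz": 0},{"tx": 0.08,"ty": 0,"tz": 0,"wx": 0,"wy": 0,"wz": 0}]}}

```text
clock: 16.95
tcp_pos: [0.4533, -0.1208, 0.0484]
eef_rot: [-180.0, 0.0, 171.1]
contact_force: [2.7, -2.8, -0.6]
finger_gap: 0.001
finger_force: 1.5
```

>>> {"name": "arm_command", "arguments": {"rows": [{"tx": 0.014,"ty": 0,"tz": 0,"wx": 0,"wy": 0,"wz": 0},{"tx": 0.027,"ty": 0,"tz": 0,"wx": 0,"wy": 0,"wz": 0},{"tx": 0.04,"ty": 0,"tz": 0,"wx": 0,"wy": 0,"wz": 0},{"tx": 0.05,"ty": 0,"tz": 0,"wx": 0,"wy": 0,"wz": 0}]}}

```text
clock: 17.35
tcp_pos: [0.4496, -0.1202, 0.0484]
eef_rot: [-180.0, 0.0, 171.1]
contact_force: [6.7, -3.0, -3.6]
finger_gap: 0.0004
finger_force: 3.3
```

>>> {"name": "arm_command", "arguments": {"rows": [{"tx": 0.008,"ty": 0,"tz": 0,"wx": 0,"wy": 0,"wz": 0},{"tx": 0.014,"ty": 0,"tz": 0,"wx": 0,"wy": 0,"wz": 0},{"tx": 0.014,"ty": 0,"tz": 0,"wx": 0,"wy": 0,"wz": 0}]}}

```text
clock: 17.65
tcp_pos: [0.4496, -0.1202, 0.0484]
eef_rot: [-180.0, 0.2, 171.0]
contact_force: [9.8, -3.1, -6.1]
finger_gap: 0.0003
finger_force: 4.6
```

>>> {"name": "arm_command", "arguments": {"rows": [{"tx": -0.05,"ty": 0,"tz": 0,"wx": 0,"wy": 0,"wz": 0},{"tx": -0.12,"ty": 0,"tz": 0,"wx": 0,"wy": 0,"wz": 0},{"tx": -0.2,"ty": 0,"tz": 0,"wx": 0,"wy": 0,"wz": 0},{"tx": -0.25,"ty": 0,"tz": -0.02,"wx": 0,"wy": 0,"wz": 0},{"tx": -0.25,"ty": 0,"tz": -0.1,"wx": 0,"wy": 0,"wz": 0}]}}

```text
clock: 18.15
tcp_pos: [0.468, -0.1229, 0.056]
eef_rot: [180.0, -0.1, 171.1]
contact_force: [0.2, -0.1, -0.3]
finger_gap: 0.0008
finger_force: 0.0
```

>>> {"name": "arm_command", "arguments": {"rows": [{"tx": 0,"ty": 0,"tz": -0.15,"wx": 0,"wy": 0,"wz": 0},{"tx": 0,"ty": 0,"tz": -0.35,"wx": 0,"wy": 0,"wz": 0},{"tx": 0,"ty": 0,"tz": -0.6,"wx": 0,"wy": 0,"wz": 0},{"tx": 0,"ty": 0,"tz": -0.8,"wx": 0,"wy": 0,"wz": 0},{"tx": 0,"ty": 0,"tz": -1,"wx": 0,"wy": 0,"wz": 0}]}}

```text
clock: 18.65
tcp_pos: [0.4681, -0.1231, 0.1382]
eef_rot: [-180.0, 0.1, 171.1]
contact_force: [-0.2, 0.4, 0.4]
finger_gap: 0.0005
finger_force: 0.0
```

>>> {"name": "arm_command", "arguments": {"rows": [{"tx": 0.15,"ty": 0,"tz": -0.25,"wx": 0,"wy": 0,"wz": 0},{"tx": 0.35,"ty": 0,"tz": -0.45,"wx": 0,"wy": 0,"wz": 0},{"tx": 0.6,"ty": 0,"tz": -0.6,"wx": 0,"wy": 0,"wz": 0},{"tx": 0.85,"ty": 0,"tz": -0.7,"wx": 0,"wy": 0,"wz": 0},{"tx": 1,"ty": 0,"tz": -0.75,"wx": 0,"wy": 0,"wz": 0}]}}

```text
clock: 19.15
tcp_pos: [0.3881, -0.1105, 0.1979]
eef_rot: [-180.0, 0.1, 171.1]
contact_force: [0.1, -0.2, 0.1]
finger_gap: 0.0005
finger_force: 0.0
```

Run:
```python
from h import *
q,_=shot('top'); p,_=shot('side')
cv2.imwrite('pics/top3.png',cv2.resize(q[50:350,140:500,::-1],None,fx=2,fy=2))
cv2.imwrite('pics/side3.png',p[:,:,::-1]);print(robot.get_obs()['tcp_pos'])
```

```text
[ 0.38838996 -0.11061021  0.19769656]
```

View pics/top3.png

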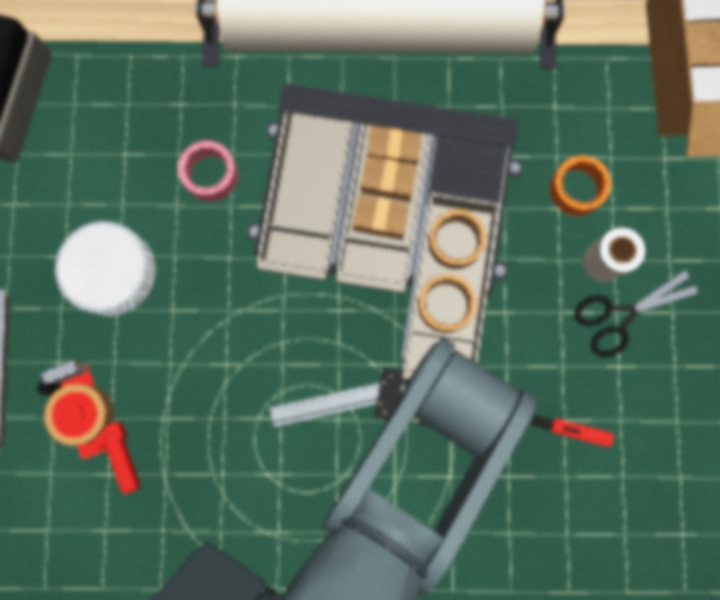

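View pics/side3.png

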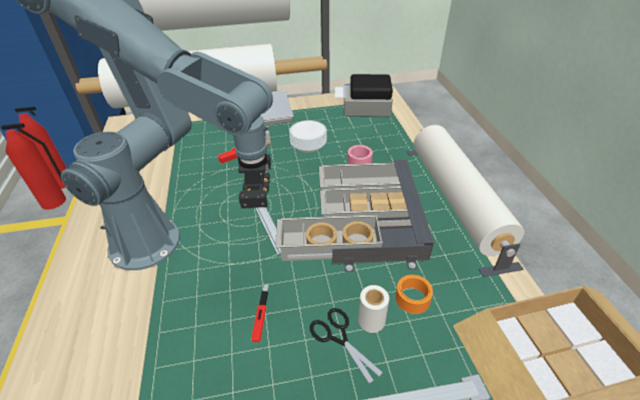

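The top crop shows the empty and carton bins home, with their fronts in line at (295,268) and (375,285). The tape bin is drawn out with its rolls at (455,238) and (446,302). In the side view the gripper (253,185) hangs clear of everything and the other items haven't moved.

```bash
python3 -c "
from plant import ticket
print(ticket.hand_in())"
```

```text
the job is handed in; nothing more can be done
None
```

The job is handed in: I pushed the empty bin fully home, then drew the tape bin out about 140 mm to its stop, with the carton bin left shut and nothing else moved.

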